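# Slide the amber filter home over the blue-light viewer and switch its lamp on

### The job

Get the blue-light viewer ready to look at the culture dish: push the amber filter board along its rails until you feel it drop into the locating notches over the lit window, then press the blue lamp button on the viewer's front strip fully down and let it go. Do not light the lamp before the filter has dropped home, push the filter along the rails without lifting or carrying it, and leave the white screen, the dish and everything else on the bench where they are.

Things in the scene. Friction and masses are not known exactly. Their poses are not given: they have to be found in the camera images.
- viewer: Blue-light viewer: flat blue and white box, fixed, 220 mm deep (its x -120 to 100), 500 wide (y +-250). Origin on the bench under the middle of its pale-blue window; z up, y along the rails, -x to the front strip (72 mm high, x -120 to -79) that faces the robot. Two rails, full width, |x| 47 to 70, top 75 mm up; side guides outside them 86 high. Between the rails the deck (51 mm up) is open at both ends.
- home (a point): Where the amber filter's origin lies when home: over the middle of the window (86 x 110 mm, 52 mm up), at the notch floors, 69 mm above the bench; axes as the viewer's. The rails have four notches 6 mm deep, 19 mm long in y: inner tracks at y = -50 mm, outer at y = +50, so a board drops only when central within about 2.5 mm, from either side; the notch ends then stop it firmly.
- amber_filter: Board with a clear amber-orange pane in a black frame, 141 mm (its x, across the rails, 2 mm play a side) x 120 mm (y, along the rails), about 0.4 kg, loose on the rails. Origin: centre, level with the soles of its 4 feet; axes as the viewer's. Frame 8 to 20 mm above the origin. Starts at either end of the rails, 150 to 175 mm from home, origin 75 mm above the bench; home: 69 mm, frame 77 to 89.
- amber_centre (a point): Centre of the amber filter's frame, 14 mm above its origin. Its flat outer edges, at y = +-60 mm from here, are what to push: a finger stands between the rails behind the outer edge. Sliding takes 1 to 4 N. Pushed slowly (under about 0.1 m/s) it drops into the notches by itself; struck fast (0.2 m/s or more) it is flung ahead and may hang askew on the notch edges. Once dropped it does not move on, even under 20 N.
- white_screen: White-light screen board: same frame, size and origin as the amber filter but with an opaque white pane, about 0.4 kg. It is parked on the other end of the rails; stays there.
- lamp (a joint): Lamp button: blue round push button, 24 mm across, on the middle of the viewer's front strip. Its value is how far it is pressed: 0 released, 0.006 m fully down (about 4 N); it springs back.
- lamp_top (a point): Middle of the lamp button's top face, as it moves. It is pressed straight down.
- dish: Closed whitish petri dish, 90 mm across, 15 mm high, loose on the viewer's window; the boards pass over it. Origin: centre of its underside.
- tip_box: Blue pipette-tip box, closed, 124 x 82 x 71 mm, loose on the bench. Origin: centre of its underside.
- tube_rack: Orange tube rack with small capped tubes, 64 x 150 x 50 mm, loose on the bench. Origin: centre of its underside.
- reagent_bottle: Clear glass reagent bottle with a blue cap, 66 mm across, 120 mm high, loose on the bench. Origin: centre of its underside.
- beaker: Small empty glass beaker, 70 mm across, 90 mm high, loose on the bench. Origin: centre of its underside.
- marker: Black and red marker pen lying on the bench, 14 x 114 x 13 mm, long in its y. Origin: underside, middle of its black part.
- timer: White bench timer lying flat, 65 x 65 x 18 mm. Origin: centre of its underside.
Mind the look-alikes: they are no part of the job. Leave any turquoise or yellow look-alike of the amber_filter alone.

How it is judged (in metres and radians):
On the way, in this order (a step that is already met when the one before it is completed fails the run):
1. the amber filter has dropped into the notches over the window (x of amber_filter in the frame of viewer between -0.005 and 0.005 m and y of amber_filter in the frame of viewer between -0.005 and 0.005 m and z of amber_filter in the frame of viewer below 0.0715 m and angle between amber_filter's own z axis and vertical below 0.03 rad), for 0.2 s.
2. the lamp button is pressed fully down (value of joint lamp above 0.0045 m), for 0.05 s.
At the end, for the whole second after the job is handed in: Amber filter at rest flat in its notches (within 5 mm of the window centre in x and y, origin under 71.5 mm above the bench, tilt under 0.03 rad); lamp button pressed, then sprung back; white screen and dish within 12 mm, other bystanders within 20 mm, of their starts (all of step 1 and linear speed of amber_filter below 0.01 m/s and value of joint lamp below 0.0015 m and distance of each of white_screen, dish from where it was at the start of the episode below 0.012 m and distance of each of tip_box, tube_rack, reagent_bottle, beaker, marker, timer from where it was at the start of the episode below 0.02 m); the robot touches nothing.
It fails at once if the lamp is lit before the amber filter is home (value of joint lamp above 0.003 m and not (x of amber_filter in the frame of viewer between -0.005 and 0.005 m and y of amber_filter in the frame of viewer between -0.005 and 0.005 m and z of amber_filter in the frame of viewer below 0.0715 m and angle between amber_filter's own z axis and vertical below 0.03 rad)).
It fails at once if the amber filter is lifted or tipped off its rails (z of amber_filter in the frame of viewer above 0.085 m or angle between amber_filter's own z axis and vertical above 0.15 rad).
It fails at once if the white screen is pushed about (distance of white_screen from where it was at the start of the episode above 0.012 m).
It fails at once if the petri dish is disturbed (distance of dish from where it was at the start of the episode above 0.012 m).
It fails at once if another bystander is disturbed (distance of any of tip_box, tube_rack, reagent_bottle, beaker, marker, timer from where it was at the start of the episode above 0.02 m).
It also fails if it takes over 45 s, if anything falls off the work surface, if the arm or the gripper's body presses on something with over 40 N, if the wrist force passes 120 N, or if a joint passes its speed limit or range.

### The arm

A 6-joint arm with a two-finger parallel gripper is mounted at the origin on the work surface. World frame = base frame: x ahead of the robot, y to its left, z up, the work surface at z = 0. Lengths are in m, angles in degrees, forces in N, time in s.
With the tool pointing down it reaches from about 0.375 to 0.9 m from the base axis. Payload 3.1 kg.
Tool frame: the origin (TCP) lies where the fingers leave the gripper's body, on its centre line; the fingertips stand 70 mm ahead of it and the grasp point (between the pads) lies 51 mm ahead of it; z points along the fingers, y is the line along which they close (so a half turn about z gives the same grasp; the last joint's range is limited). The gripper opens to 87 mm and grips with 3 to 60 N. Pads are 19 mm wide; open, the fingers measure 117 mm over their backs; the gripper's body (75 mm by 190 mm) begins 51 mm behind the grasp point.
Start: joints at [-85.457, 30.224, 82.088, -0, 67.689, -10.227], TCP at [0.159, -0.604, 0.292] pointing down, gripper open.
Joint ranges: [-176.69, 176.69], [-43.24, 126.21], [12.49, 139.97], [-82, 262], [0, 151.66], [-163.58, 163.58]. Speed limits (degrees/s): [159.86, 159.86, 180, 180, 180, 180].

### API

Orientations are given as a 3x3 rotation matrix whose columns are the frame's x, y, z axes.
In Python, from rig import readout, capture, calibration, bot, look_for gives the robot as it stands. The module is installed in compiled form; this text tells all that it offers.
- The arm moves only by the shell command python3 -m pendant 'ROWS'. ROWS is JSON, a list of rows, each a list of 7 numbers: the shift along the tool's x, y, z normalised to -1 to 1, where 1 is 200 mm, then the turn, a rotation vector about the tool's x, y, z normalised to -1 to 1, where 1 is 180 degrees, then the closure, from -1 (fully open) to 1 (shut). In form: [[dx, dy, dz, ax, ay, az, grip], ...]. A call has 1 to 8 rows; each row is the pose to reach, as a shift and turn from the pose commanded when the call began, along the tool's axes at that moment, turning the shorter way round; what a row does not reach only later rows make up. A row lasts 1/10 s, in which the tool goes at most 50 mm and 8.59 degrees, less where a joint would pass 70% of its speed; a pose out of reach is approached as far as the arm can. A call with a number of a shift or a turn outside -1 to 1 is refused whole. A call with a gripper value outside its range is refused whole. The fingers move at their own pace and stop on an object; the grip force is fixed at half the most. Time passes only in rows, so rows that repeat a pose let the fingers close. It gives the time, the measured TCP pose, the force, the opening and the grip force at its end, in the units of the state.
- readout.read_state(): the state, without advancing time (a new reading comes with each control period).
- capture(name): name is "side" or "top" or "wrist"; returns (picture, depth): 480x640x3 uint8, red, green, blue; 480x640 float32, m along the optical axis (not along the pixel's ray), 0 where there is no reading.
- calibration(name): a dict with "mtx" (3x3 intrinsics, pixels), "T" (4x4, takes a point from camera to world coordinates); the wrist camera has in their place "mount" (4x4, takes a point from camera to tool coordinates, whose origin is the TCP and whose axes are the flange's). Camera axes: x right, y down, z forward; pixel columns grow to the right and rows downward; lengths in m; the calibration is good to about 2 mm. A picture is of the moment at which its call begins: read the wrist's pose just before it. calibration takes no time and is no camera call.
- bot.hand_in(): hands the job in; it is judged then, once.
Trained networks look in the newest picture that a camera, given by its name, has taken for a name from the list of things; names that differ only in an ending like _2 or _b are one class to them, and where a whole thing is asked for, a point or a joint stands for the part that bears it (a point fixed in the world has none). Each returns a list of dicts, best first, with "conf" (0 to 1); they miss things now and then, are a little off and sometimes report something else, mostly with a low value. They report only what shows in the picture. A call takes as long as a camera call. They do not tell look-alikes from the thing itself.
- look_for(thing, camera): "extent" ([left, top, right, bottom] in pixels, round what is visible of it).
The state is a dict: "time_s": time; "joint_positions": joint angles; "qvel": joint speeds; "tau": joint torques, N m; "position": TCP position; "tcp_rot": TCP orientation; "force": force on the tool from outside, world axes, zero at the start; "moment": the same for the moment, N m; "opening": opening from 0.0 (shut) to 1.0 (fully open); "grasp_force": force on a finger pad.
Only numpy, scipy, OpenCV 4.12 (cv2) and the standard library are available. Lean on these libraries where they do the work, as an engineer would, in place of code of your own. Each camera call takes 0.05 s, during which the arm holds its last target. There are 200 camera calls.

## Working session

There is one attempt and no reset: what is moved stays moved. The work goes in short steps, Python scripts to look and compute and a shell command to move; the robot and the scene stay as the last step left them, time stands still between calls to the robot, and variables do not carry over. Pictures are saved under pics/ and viewed, at most 10 in all, crops included, and the job is handed in when it is done.

```bash
mkdir -p pics; cat > h.py <<'E'
import numpy as np,cv2
from rig import readout,capture,calibration,bot,look_for
def T(name):
    c=calibration(name)
    if 'T' in c: return np.array(c['mtx']),np.array(c['T'])
    s=readout.read_state();M=np.eye(4);M[:3,:3]=s['tcp_rot'];M[:3,3]=s['position']
    return np.array(c['mtx']),M@np.array(c['mount'])
def cloud(name):
    K,M=T(name);im,d=capture(name)
    v,u=np.mgrid[:480,:640]
    P=np.stack([(u-K[0,2])/K[0,0]*d,(v-K[1,2])/K[1,1]*d,d,np.ones_like(d)],-1)@M.T
    P=P[...,:3].copy();P[d==0]=np.nan
    return im,P
def save(n,im): cv2.imwrite('pics/'+n,cv2.cvtColor(im,cv2.COLOR_RGB2BGR))
E
python3 - <<'E'
from h import *
for n in('top','side'):
    im,P=cloud(n);save(n+'0.png',im);np.save(n+'0.npy',P)
    for t in('amber_filter','white_screen','lamp','viewer','dish'):
        for r in look_for(t,n)[:3]:
            e=r['extent'];u,v=int((e[0]+e[2])/2),int((e[1]+e[3])/2)
            print(n,t,round(r['conf'],2),np.round(e),np.round(P[v,u],3))
s=readout.read_state();print(s['time_s'],s['position'],s['tcp_rot'])
E
```

```text
top amber_filter 0.97 [226. 133. 278. 186.] [0.815 0.265 0.012]
top amber_filter 0.89 [355. 285. 417. 344.] [ 0.339 -0.147  0.012]
top amber_filter 0.6 [ 90. 235. 140. 282.] [0.507 0.674 0.02 ]
top white_screen 0.73 [374. 201. 422. 250.] [ 0.602 -0.173  0.094]
top viewer 0.89 [256. 192. 429. 283.] [ 0.568 -0.013  0.071]
top dish 0.86 [332. 218. 361. 250.] [ 0.578 -0.026  0.067]
side amber_filter 0.91 [175. 234. 242. 271.] [0.809 0.261 0.015]
side amber_filter 0.9 [ 63. 383. 170. 480.] [0.495 0.681 0.017]
side amber_filter 0.86 [404. 238. 465. 272.] [ 0.341 -0.152  0.017]
side white_screen 0.92 [337. 180. 391. 212.] [ 0.604 -0.164  0.092]
side white_screen 0.32 [310. 385. 325. 438.] [0.257 0.404 0.012]
side lamp 0.4 [364. 228. 369. 235.] [ 0.485 -0.026  0.094]
side viewer 0.76 [248. 177. 414. 313.] [0.512 0.083 0.098]
side viewer 0.74 [387. 159. 411. 184.] [ 0.643 -0.41   0.066]
side dish 0.69 [334. 183. 391. 212.] [ 0.602 -0.156  0.093]
0.6 [ 0.15932812 -0.60431055  0.29225714] [[ 9.66976601e-01  2.54865168e-01  1.13622467e-05]
 [ 2.54865167e-01 -9.66976601e-01  1.22742135e-05]
 [ 1.41152961e-05 -8.97303634e-06 -1.00000000e+00]]
```

```bash
python3 - <<'E'
import cv2
a=cv2.imread('pics/top0.png');cv2.imwrite('pics/tc.png',cv2.resize(a[120:360,200:500],(750,600),interpolation=cv2.INTER_CUBIC))
E
```

```text
(no output)
```

View pics/tc.png

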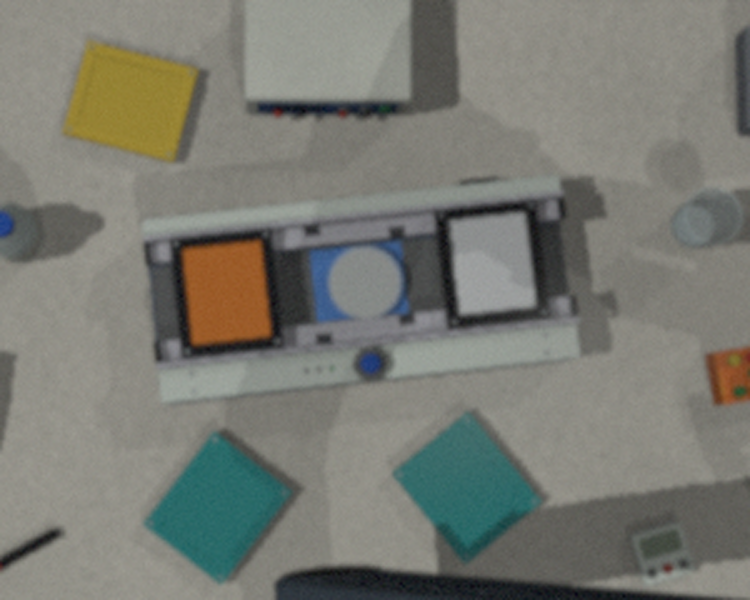

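View pics/side0.png

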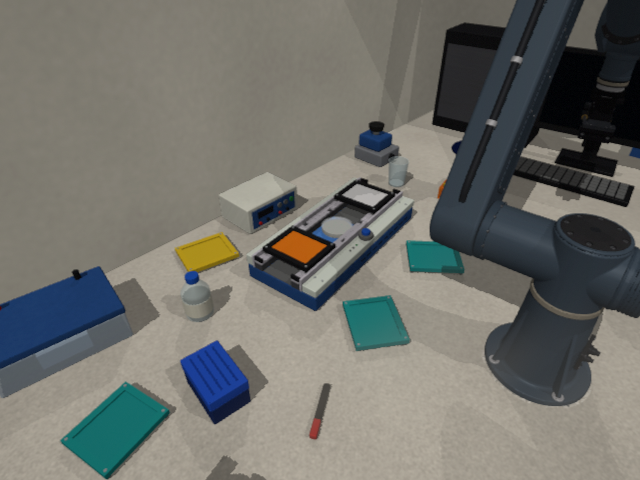

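The top crop shows the amber board at the left end (crop about 228,292, world +y), the white screen at the right (490,262), and the lamp button at (371,363). The side view confirms this layout. Next I'll fit the viewer frame.

```bash
cat > fit.py <<'E'
from h import *
def ray(name,uv,z):
    K,M=T(name);d=M[:3,:3]@np.array([(uv[0]-K[0,2])/K[0,0],(uv[1]-K[1,2])/K[1,1],1])
    o=M[:3,3];return o+d*(z-o[2])/d[2]
def blob(im,lo,hi,box):
    h=cv2.cvtColor(im,cv2.COLOR_RGB2HSV);m=cv2.inRange(h,lo,hi);k=np.zeros_like(m);l,t,r,b=box;k[t:b,l:r]=1
    n,L,st,c=cv2.connectedComponentsWithStats(m*k);i=1+np.argmax(st[1:,4]);return c[i],st[i],L==i
E
python3 - <<'E'
from fit import *
im=cv2.cvtColor(cv2.imread('pics/top0.png'),cv2.COLOR_BGR2RGB);P=np.load('top0.npy')
R={}
for n,lo,hi,box,z in(('amber',(5,130,60),(20,255,255),(255,200,320,270),.092),('white',(0,0,125),(180,60,255),(383,205,411,246),.092),('lamp',(105,130,40),(130,255,255),(335,255,362,275),.078)):
    c,s,m=blob(im,lo,hi,box);R[n]=ray('top',c,z);print(n,np.round(c,1),s,np.round(R[n],4),np.round(np.nanmedian(P[m],0),4))
a,w,l=R['amber'],R['white'],R['lamp'];d=(a-w)[:2];print('len',np.linalg.norm(d))
y=d/np.linalg.norm(d);x=np.array([y[1],-y[0]]);print('yaw',np.degrees(np.arctan2(-y[0],y[1])))
# center: x=0 line through a,w ; y=0 from lamp
c=a[:2]+y*np.dot(l[:2]-a[:2],y);print('home',c,'x,y',x,y,'lampx',np.dot(l[:2]-c,x),'amber y',np.dot(a[:2]-c,y),'white y',np.dot(w[:2]-c,y))
# ends via box of viewer points above 45mm
q=P.reshape(-1,3);q=q[np.isfinite(q[:,0])&(q[:,2]>.045)&(q[:,2]<.11)];v=np.c_[(q[:,:2]-c)@x,(q[:,:2]-c)@y]
k=(v[:,0]>-.135)&(v[:,0]<.115)&(abs(v[:,1])<.28);v=v[k];print('extent',np.percentile(v,[.5,99.5],0))
E
```

```text
amber [290.2 236.7] [ 272  215   37   44 1349] [0.5668 0.1395 0.092 ] [0.5665 0.1399 0.091 ]
white [396.4 225.2] [ 383  206   28   39 1015] [ 0.6014 -0.1721  0.092 ] [ 0.6018 -0.1722  0.0908]
lamp [347.8 264.9] [344 262   8   7  44] [ 0.4852 -0.0301  0.078 ] [ 0.4842 -0.0295  0.0946]
len 0.3135206267792377
yaw 6.3469092564120295
home [ 0.58441828 -0.01903677] x,y [0.99387078 0.11054805] [-0.11054805  0.99387078] lampx -0.09980246132542157 amber y 0.15947548826404784 white y -0.15404513851518986
extent [[-0.11860579 -0.24605699]
 [ 0.099384    0.24739432]]
```

The fit agrees with the known sizes: lamp at x = -0.10, ends at ±0.247, amber at y = +0.16. The plan is to stand the shut fingers at viewer y ≈ 0.25 and push toward -y.

```bash
cat > d.py <<'E'
from h import *
import sys
H=np.array([.5844,-.0190]);y=np.array([-.1105,.9939]);x=np.array([.9939,.1105])
s=readout.read_state();p=np.array(s['position']);R=np.array(s['tcp_rot'])
r=p[:2]-H;print('t',s['time_s'],'viewer x,y',np.round([r@x,r@y],4),'tip z',round(p[2]-.07,4),'F',np.round(s['force'],1),'yaw',np.degrees(np.arctan2(R[1,0],R[0,0])),'open',s['opening'])
if len(sys.argv)>1:
    a=list(map(float,sys.argv[1:]));t=np.r_[H+a[0]*x+a[1]*y,a[2]+.07]
    print('delta tool units',np.round(R.T@(t-p)/.2,4))
E
python3 d.py 0 -.25 .222; python3 d.py 0 .25 .222
python3 -m pendant '[[0.25,0,0,0,0,0.0468,1],[0.5,-0.1,0,0,0,0.0468,1],[0.75,-0.2,0,0,0,0.0468,1],[1,-0.35,0,0,0,0.0468,1],[1,-0.6,0,0,0,0.0468,1],[1,-0.85,0,0,0,0.0468,1],[1,-1,0,0,0,0.0468,1],[1,-1,0,0,0,0.0468,1]]'; python3 d.py 0 .25 .222
```

```text
t 0.6 viewer x,y [-0.4872 -0.5348] tip z 0.2223 F [ 0.5 -0.1 -0.3] yaw 14.765595840208018 open 1.001116054250527
delta tool units [ 2.6180e+00 -1.0517e+00  1.3000e-03]
t 0.6 viewer x,y [-0.4872 -0.5348] tip z 0.2223 F [ 0.5 -0.1 -0.3] yaw 14.765595840208018 open 1.001116054250527
delta tool units [ 2.9841e+00 -3.5248e+00  1.4000e-03]
time_s: 1.4
position: [0.3, -0.3529, 0.2916]
tcp_rot: [[0.994, 0.113, -0.003], [0.113, -0.994, 0.008], [-0.003, -0.008, -1.0]]
force: [-0.3, 0.2, -1.2]
opening: 0.358
grasp_force: 0.0
t 1.4 viewer x,y [-0.3196 -0.3005] tip z 0.2216 F [-0.3  0.2 -1.2] yaw 6.5141705109442505 open 0.35794960960288447
delta tool units [ 1.6059 -2.7476  0.0161]
```

```bash

python3 -m pendant '[[0.2,-0.15,0,0,0,0,1],[0.4,-0.3,0,0,0,0,1],[0.6,-0.45,0,0,0,0,1],[0.8,-0.6,0,0,0,0,1],[0.9,-0.8,0,0,0,0,1],[1,-1,0,0,0,0,1]]' >/dev/null; python3 d.py 0 .25 .222
python3 -m pendant '[[0.1,-0.2,0,0,0,0,1],[0.2,-0.4,0,0,0,0,1],[0.3,-0.6,0,0,0,0,1],[0.4,-0.8,0,0,0,0,1],[0.5,-1,0,0,0,0,1],[0.5,-1,0,0,0,0,1]]' >/dev/null; python3 d.py 0 .25 .222
```

```text
t 2.0 viewer x,y [-0.1167 -0.1069] tip z 0.2225 F [ 0.3 -0.7  0.4] yaw 6.342226528192595 open 0.004427917597791583
delta tool units [ 5.8340e-01 -1.7844e+00  1.4000e-03]
t 2.6 viewer x,y [-0.0159  0.0966] tip z 0.2226 F [-0.1 -1.3  0.3] yaw 6.673095605688609 open 0.005426008024444971
delta tool units [ 0.0841 -0.7667  0.0044]
```

```bash

python3 -m pendant '[[0.03,-0.2,0,0,0,0,1],[0.06,-0.4,0,0,0,0,1],[0.08,-0.6,0,0,0,0,1],[0.08,-0.78,0,0,0,0,1],[0.08,-0.78,0,0,0,0,1],[0.08,-0.78,0,0,0,0,1]]' >/dev/null; python3 d.py 0 .25 .222
python3 - <<'E'
from fit import *
im,P=cloud('wrist');save('w1.png',im)
H=np.array([.5844,-.0190]);y=np.array([-.1105,.9939]);x=np.array([.9939,.1105])
c,s,m=blob(im,(5,130,60),(20,255,255),(0,0,640,480));q=np.nanmedian(P[m],0);print(c,s,q,(q[:2]-H)@x,(q[:2]-H)@y)
E
```

```text
t 3.2 viewer x,y [-0.0024  0.2483] tip z 0.2222 F [ 1.4 -0.8  0. ] yaw 6.4259809360630085 open 0.005967271112285566
delta tool units [ 0.012  -0.0086  0.0008]
[425.90377827 216.74356125] [  367   150   125   136 15298] [0.57445188 0.14036981 0.09109908] 0.007722930925212623 0.1594969252758146
```

View pics/w1.png

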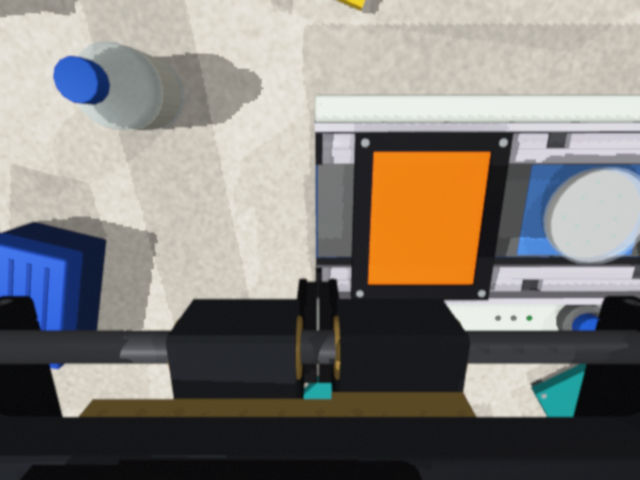

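The wrist view shows the amber board (pane centre 426,217) with a gap of deck beyond its outer edge, the finger line at col ~319, and no obstructions. The x reading is off by 8 mm, so I'll recheck with the arm settled.

```bash

python3 - <<'E'
from fit import *
s=readout.read_state();print(np.round(s['tcp_rot'],4),np.round(s['qvel'],2))
im,P=cloud('wrist')
H=np.array([.5844,-.0190]);y=np.array([-.1105,.9939]);x=np.array([.9939,.1105])
c,_,m=blob(im,(5,130,60),(20,255,255),(0,0,640,480));q=P[m];q=q[np.isfinite(q[:,0])];v=np.c_[(q[:,:2]-H)@x,(q[:,:2]-H)@y];print('pane',np.median(v,0),np.percentile(v,[1,99],0),q[:,2].mean())
for u in(333,345,510):
    col=P[85:300,u];vx=(col[:,:2]-H)@x;vy=(col[:,:2]-H)@y
    print(u,[(int(a*1000),int(b*1000)) for a,b in zip(vx,col[:,2]) if b==b][::6],np.nanmedian(vy))
for u in (310,320,325,330,335,340,350,356,360):print(u,np.round([(P[210,u,:2]-H)@y,P[210,u,2]],3),end=' ')
E
```

```text
[[ 9.939e-01  1.104e-01  1.000e-04]
 [ 1.104e-01 -9.939e-01 -8.000e-04]
 [ 0.000e+00  8.000e-04 -1.000e+00]] [-1.18 -0.2   0.37  0.17 -0.04  0.24]
pane [0.00785143 0.15965839] [[-0.05255953  0.11410064]
 [ 0.06034278  0.20622721]] 0.09124074926001055
333 [(117, 0), (111, 0), (100, 80), (96, 80), (91, 80), (87, 80), (82, 78), (78, 85), (73, 75), (68, 74), (63, 75), (59, 75), (54, 75), (46, 50), (41, 51), (36, 53), (30, 50), (25, 50), (19, 50), (14, 50), (8, 51), (2, 51), (-2, 51), (-8, 51), (-14, 50), (-20, 50), (-27, 50), (-34, 50), (-39, 51), (-43, 58), (-43, 74), (-48, 74), (9, 223), (9, 229), (9, 235), (9, 242)] 0.23441169658822023
345 [(117, 0), (111, 0), (100, 80), (96, 80), (91, 80), (87, 80), (82, 79), (78, 86), (73, 77), (68, 75), (63, 75), (59, 74), (54, 76), (46, 50), (41, 52), (36, 50), (30, 50), (25, 50), (19, 51), (14, 51), (8, 52), (3, 52), (-2, 51), (-9, 49), (-14, 51), (-20, 52), (-26, 51), (-33, 48), (-39, 50), (-43, 54), (-42, 72), (-47, 74), (-54, 74), (-60, 73), (-65, 74), (-69, 80)] 0.22326905522910942
510 [(117, 0), (111, -1), (100, 80), (96, 80), (91, 80), (87, 80), (82, 78), (78, 86), (73, 95), (69, 94), (64, 94), (59, 75), (54, 75), (46, 51), (41, 50), (36, 51), (31, 52), (25, 50), (19, 50), (14, 50), (7, 52), (1, 51), (-4, 50), (-9, 51), (-15, 51), (-21, 50), (-27, 50), (-33, 50), (-40, 50), (-42, 59), (-42, 75), (-48, 75), (-54, 75), (-60, 74), (-66, 74), (-68, 83)] 0.07211038393538731
310 [0.257 0.   ] 320 [0.246 0.05 ] 325 [0.241 0.051] 330 [0.237 0.051] 335 [0.232 0.051] 340 [0.227 0.051] 350 [0.218 0.05 ] 356 [0.217 0.094] 360 [0.214 0.094]
```

Rails are symmetric within 2–3 mm and the outer edge is at y ≈ 0.219, so the finger at 0.25 clears it. Descending now.

```bash

python3 -m pendant '[[0.02,-0.01,0.2,0,0,0,1],[0.02,-0.01,0.4,0,0,0,1],[0.02,-0.01,0.55,0,0,0,1],[0.02,-0.01,0.68,0,0,0,1],[0.02,-0.01,0.775,0,0,0,1],[0.02,-0.01,0.775,0,0,0,1],[0.02,-0.01,0.775,0,0,0,1]]'>/dev/null; python3 d.py .002 .08 .067
```

```text
t 4.0 viewer x,y [0.0019 0.2491] tip z 0.0674 F [-0.2 -0.4  0.5] yaw 6.239800774299962 open 0.006626542763207804
delta tool units [0.0022 0.8454 0.0022]
```

```bash
for i in 1 2; do
python3 -m pendant '[[0,0.03,0,0,0,0,1],[0,0.06,0,0,0,0,1],[0,0.09,0,0,0,0,1],[0,0.12,0,0,0,0,1],[0,0.15,0,0,0,0,1],[0,0.18,0,0,0,0,1],[0,0.21,0,0,0,0,1],[0,0.24,0,0,0,0,1]]'>/dev/null; python3 d.py .002 .08 .067; done
```

```text
t 4.8 viewer x,y [0.002  0.2027] tip z 0.068 F [-1.5  5.1  5.4] yaw 6.339685102229083 open 0.007555827023294877
delta tool units [3.000e-04 6.133e-01 4.400e-03]
t 5.6 viewer x,y [0.0018 0.1547] tip z 0.068 F [-0.5  4.5  6.4] yaw 6.33769075891656 open 0.0072337796981392245
delta tool units [0.001  0.3733 0.0048]
```

```bash

python3 -m pendant '[[0,0.03,0,0,0,0,1],[0,0.06,0,0,0,0,1],[0,0.09,0,0,0,0,1],[0,0.12,0,0,0,0,1],[0,0.15,0,0,0,0,1],[0,0.18,0,0,0,0,1],[0,0.21,0,0,0,0,1],[0,0.24,0,0,0,0,1]]'>/dev/null; python3 d.py .002 .08 .067
python3 -m pendant '[[0,0.02,0,0,0,0,1],[0,0.04,0,0,0,0,1],[0,0.06,0,0,0,0,1],[0,0.08,0,0,0,0,1]]'>/dev/null; python3 d.py .002 .08 .067
```

```text
t 6.4 viewer x,y [0.0016 0.1067] tip z 0.068 F [-0.3  6.3  6. ] yaw 6.338615941549629 open 0.004187744383732487
delta tool units [0.0023 0.1337 0.0048]
t 6.8 viewer x,y [0.0015 0.0908] tip z 0.068 F [-0.1  6.3  7.4] yaw 6.338742461541933 open 0.006241018096098397
delta tool units [0.0025 0.054  0.0048]
```

```bash

python3 -m pendant '[[0,0.015,0,0,0,0,1],[0,0.03,0,0,0,0,1],[0,0.04,0,0,0,0,1]]'>/dev/null; python3 d.py .002 .075 .067
python3 -m pendant '[[0,0.01,0,0,0,0,1],[0,0.02,0,0,0,0,1]]'>/dev/null; python3 d.py .002 .075 .067
```

```text
t 7.1 viewer x,y [0.0015 0.0828] tip z 0.068 F [-1.1  5.8  6.1] yaw 6.3305599134430866 open 0.006580874703516132
delta tool units [0.0027 0.039  0.0049]
t 7.3 viewer x,y [0.0014 0.0789] tip z 0.0679 F [-0.8  6.   6.7] yaw 6.340338647988759 open 0.006450019761150895
delta tool units [0.0032 0.0196 0.0046]
```

```bash
for i in 1 2 3 4; do
python3 -m pendant '[[0,0.01,0,0,0,0,1]]'>/dev/null; python3 d.py ; done
```

```text
t 7.4 viewer x,y [0.0013 0.0769] tip z 0.0679 F [0.7 5.3 6.4] yaw 6.341284900292464 open 0.004649914069176289
t 7.5 viewer x,y [0.0013 0.0749] tip z 0.0679 F [-0.3  5.9  4.9] yaw 6.347298966608171 open 0.005665833281161917
t 7.6 viewer x,y [0.001  0.0723] tip z 0.0674 F [-0.5  3.   0.8] yaw 6.394526886113519 open 0.004619751266300845
t 7.7 viewer x,y [0.001  0.0701] tip z 0.067 F [-0.9  3.3  1.9] yaw 6.359933440415935 open 0.003318394365408813
```

```bash
for i in 1 2; do
python3 -m pendant '[[0,0.01,0,0,0,0,1]]'>/dev/null; python3 d.py ; done
python3 - <<'E'
from fit import *
im,P=cloud('wrist');save('w2.png',im)
H=np.array([.5844,-.0190]);y=np.array([-.1105,.9939]);x=np.array([.9939,.1105])
c,_,m=blob(im,(5,130,60),(20,255,255),(0,0,640,480));q=P[m];q=q[np.isfinite(q[:,0])];v=np.c_[(q[:,:2]-H)@x,(q[:,:2]-H)@y];print('pane',np.percentile(v,[1,50,99],0),np.median(q[:,2]))
A=np.c_[v,np.ones(len(v))];print(np.linalg.lstsq(A,q[:,2],rcond=None)[0])
E
```

```text
t 7.8 viewer x,y [0.001  0.0683] tip z 0.067 F [-0.5  3.2  1.8] yaw 6.328681631919035 open 0.0019032074774293878
t 7.9 viewer x,y [0.0012 0.0669] tip z 0.0671 F [-0.6 11.2  2.4] yaw 6.282796431448915 open 0.007500673891485268
pane [[-0.00338582 -0.0466677 ]
 [ 0.03355309 -0.00465386]
 [ 0.05920149  0.0442631 ]] 0.08519399497577934
[0.00881625 0.04599411 0.08605741]
```

View pics/w2.png

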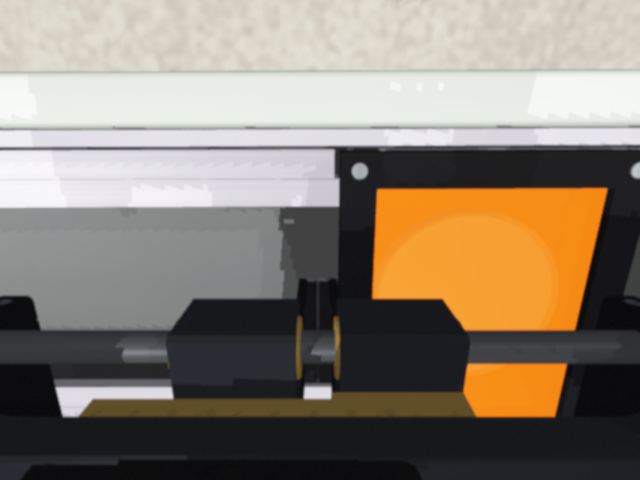

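The pane is now at z 0.085, down from 0.091 (a 6 mm drop), and the force rose to 11 N at a firm stop. I'll back off, lift, and check the tilt from above.

```bash

python3 -m pendant '[[0,-0.03,0,0,0,0,1],[0,-0.08,0,0,0,0,1],[0,-0.08,-0.2,0,0,0,1],[0,-0.08,-0.4,0,0,0,1],[0,-0.08,-0.6,0,0,0,1],[0,-0.08,-0.7,0,0,0,1],[0,-0.08,-0.7,0,0,0,1],[0,-0.08,-0.7,0,0,0,1]]'>/dev/null; python3 d.py -.099 0 .13
python3 - <<'E'
from fit import *
H=np.array([.5844,-.0190]);y=np.array([-.1105,.9939]);x=np.array([.9939,.1105])
for n in('wrist','side'):
    im,P=cloud(n);save(n+'3.png',im)
    c,_,m=blob(im,(5,130,60),(20,255,255),(0,0,640,480));q=P[cv2.erode(m.astype('uint8'),np.ones((3,3)))>0];q=q[np.isfinite(q[:,0])];v=np.c_[(q[:,:2]-H)@x,(q[:,:2]-H)@y];print(n,'pane',np.percentile(v,[1,50,99],0),np.median(q[:,2]))
    A=np.c_[v,np.ones(len(v))];print(np.linalg.lstsq(A,q[:,2],rcond=None)[0])
    b,_,m=blob(im,(105,130,40),(130,255,255),(0,0,640,480)) if n=='wrist' else (0,0,0)
    for r in look_for('lamp',n)[:2]:
        e=r['extent'];u,w=int((e[0]+e[2])/2),int((e[1]+e[3])/2);Q=np.nanmedian(P[w-2:w+3,u-2:u+3].reshape(-1,3),0);print(r['conf'],e,Q,(Q[:2]-H)@x,(Q[:2]-H)@y)
E
```

```text
t 8.75 viewer x,y [0.001  0.0826] tip z 0.207 F [-0.2 -0.8  0.4] yaw 6.370407076017308 open 0.007475484912184026
delta tool units [-0.5     0.4127  0.3853]
wrist pane [[-0.0525616  -0.04636286]
 [ 0.00769576 -0.00125696]
 [ 0.05885893  0.04388712]] 0.08508571473162937
[0.00100118 0.00217972 0.08509836]Traceback (most recent call last):
  File "<stdin>", line 7, in <module>
  File "fit.py", line 7, in blob
    n,L,st,c=cv2.connectedComponentsWithStats(m*k);i=1+np.argmax(st[1:,4]);return c[i],st[i],L==i
                                                       ~~~~~~~~~^^^^^^^^^^
    return _wrapfunc(a, 'argmax', axis=axis, out=out, **kwds)
    return bound(*args, **kwds)
ValueError: attempt to get argmax of an empty sequence
```

View pics/wrist3.png

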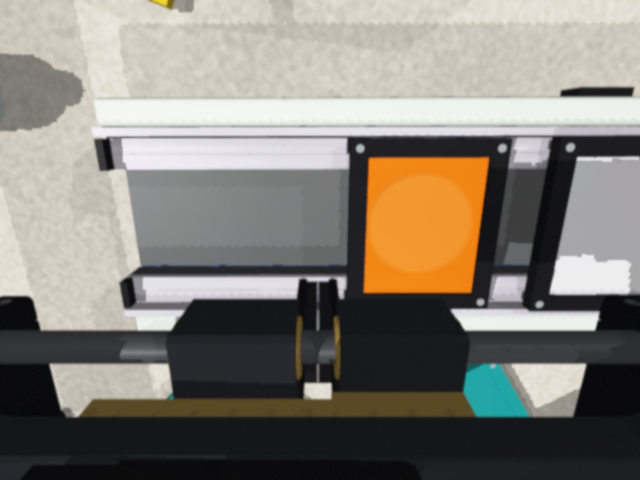

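The wrist view shows the filter flat and central: pane at z 0.085, slope about 0.002 rad, dish visible beneath it. It is home, so I'll move above the lamp.

```bash

python3 -m pendant '[[-0.15,0.12,0.1,0,0,0,1],[-0.3,0.24,0.2,0,0,0,1],[-0.45,0.36,0.3,0,0,0,1],[-0.5,0.412,0.4,0,0,0,1],[-0.5,0.412,0.45,0,0,0,1],[-0.5,0.412,0.45,0,0,0,1],[-0.5,0.412,0.45,0,0,0,1]]'>/dev/null; python3 d.py -.099 0 .1
python3 - <<'E'
from fit import *
im,P=cloud('side');save('s4.png',cv2.resize(im[170:290,280:440],(800,600)))
E
```

```text
t 9.5 viewer x,y [-0.0976  0.0003] tip z 0.117 F [-0.  -0.  -0.5] yaw 6.38915068067109 open 0.0018739702540961866
delta tool units [-0.0069  0.0017  0.0848]
```

View pics/s4.png

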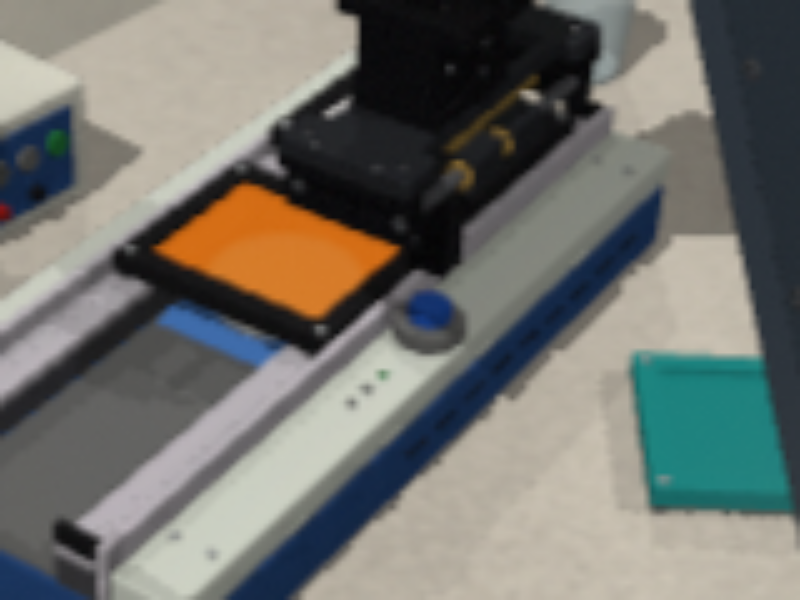

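The side crop shows the shut fingertips (≈435,262) straight above the button (≈430,308), and the filter seated. Descending onto the button while watching the force.

```bash

python3 -m pendant '[[-0.007,0,0.05,0,0,0,1],[-0.007,0,0.1,0,0,0,1],[-0.007,0,0.1,0,0,0,1]]'>/dev/null; python3 d.py
for i in 1 2 3; do python3 -m pendant '[[0,0,0.01,0,0,0,1]]'>/dev/null; python3 d.py;done
```

```text
t 9.85 viewer x,y [-0.1006  0.0006] tip z 0.0961 F [-0.9 -0.4 -0.9] yaw 6.385436944904369 open 0.006475312420350281
t 9.95 viewer x,y [-0.1     0.0002] tip z 0.095 F [ 0.1 -0.  -0.6] yaw 6.366333315565163 open 0.0031136068873814475
t 10.05 viewer x,y [-0.0999  0.0001] tip z 0.0932 F [-0.   0.6  2.3] yaw 6.350745528358418 open 7.251605007008391e-05
t 10.15 viewer x,y [-0.0999  0.0001] tip z 0.0914 F [-0.4  0.9  2.6] yaw 6.338774186620626 open 0.0008458187371007457
```

```bash

for i in 1 2 3; do python3 -m pendant '[[0,0,0.01,0,0,0,1]]'>/dev/null; python3 d.py;done
```

```text
t 10.25 viewer x,y [-0.0999  0.    ] tip z 0.0894 F [0.1 1.3 2.9] yaw 6.338985250266658 open 0.00337000925873226
t 10.35 viewer x,y [-0.0998  0.    ] tip z 0.0877 F [-3.5  1.  22.9] yaw 6.338155862357167 open 0.008032698450570502
t 10.45 viewer x,y [-0.0998  0.    ] tip z 0.0874 F [-5.7  3.1 37.3] yaw 6.352008000186549 open 0.0045985638894221435
```

The force jump to 37 N shows the button is bottomed, so it is fully down. Now release it and retreat.

```bash

python3 -m pendant '[[0,0,-0.03,0,0,0,1],[0,0,-0.1,0,0,0,1],[0,0,-0.3,0,0,0,1],[0,0,-0.5,0,0,0,1],[0,0,-0.7,0,0,0,1],[0,-0.2,-0.7,0,0,0,1],[0,-0.4,-0.7,0,0,0,1],[0,-0.4,-0.7,0,0,0,1]]'>/dev/null
python3 -m pendant '[[0,0,0,0,0,0,1],[0,0,0,0,0,0,1],[0,0,0,0,0,0,1]]'>/dev/null;python3 d.py
python3 - <<'E'
from fit import *
H=np.array([.5844,-.0190]);y=np.array([-.1105,.9939]);x=np.array([.9939,.1105])
im,P=cloud('wrist')
c,_,m=blob(im,(5,130,60),(20,255,255),(0,0,640,480));q=P[cv2.erode(m.astype('uint8'),np.ones((3,3)))>0];q=q[np.isfinite(q[:,0])];v=np.c_[(q[:,:2]-H)@x,(q[:,:2]-H)@y];print('pane',np.percentile(v,[1,50,99],0),np.median(q[:,2]),np.linalg.lstsq(np.c_[v,np.ones(len(v))],q[:,2],rcond=None)[0])
im,P=cloud('side');l=P[224:240,355:375].reshape(-1,3);l=l[np.isfinite(l[:,0])];w=(l[:,:2]-H)@x;k=abs(w+.1)<.01;print('lamp z',np.percentile(l[k,2],[50,90]))
b=cv2.cvtColor(cv2.imread('pics/side0.png'),cv2.COLOR_BGR2RGB)
for t in('white_screen','beaker','reagent_bottle','tip_box','marker'):
    print(t,[np.round(r['extent']) for r in look_for(t,'side')[:1]])
E
```

```text
t 11.55 viewer x,y [-0.0998  0.0789] tip z 0.225 F [ 0.5 -0.  -0.2] yaw 6.263227665411755 open 0.0059077554351353685
pane [[-0.05242584 -0.0463191 ]
 [ 0.0083928  -0.00131217]
 [ 0.05908348  0.04393518]] 0.08510075271205259 [-0.00067566  0.00178457  0.0851296 ]
lamp z [0.08479686 0.09506266]
white_screen [array([336., 185., 392., 211.])]
beaker [array([388., 157., 411., 190.])]
reagent_bottle [array([181., 272., 214., 324.])]
tip_box [array([178., 340., 252., 423.])]
marker [array([308., 384., 327., 437.])]
```

The filter is flat in its notches, the lamp has sprung back to 0.095, and the arm is clear.

```bash
python3 -c "
from rig import bot;print(bot.hand_in())"
```

```text
the job is handed in; nothing more can be done
None
```

The amber filter dropped into its notches and lies flat over the window, the lamp button was then pressed fully down and sprang back, and the job was handed in at about 12 s, though the hand-in returned no verdict.

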